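# Flag the tired spring under the gratin trays

### The arm

A 6-joint arm with a two-finger parallel gripper is mounted at the origin on the work surface. World frame = base frame: x ahead of the robot, y to its left, z up, the work surface at z = 0. Lengths are in mm, angles in rad, forces in N, time in s.
With the tool pointing down it reaches from about 350 to 975 mm from the base axis. Payload 7.1 kg.
Tool frame: the origin (TCP) lies between the finger pads; the fingertips stand 17 mm ahead of it and the grasp point (between the pads) lies 2 mm behind it; z points along the fingers, y is the line along which they close (so a half turn about z gives the same grasp; the last joint's range is limited). The gripper opens to 88 mm and grips with 3 to 60 N. Pads are 20 mm wide; open, the fingers measure 115 mm over their backs; the gripper's body (75 mm by 178 mm) begins 61 mm behind the grasp point.
Start: joints at [1.162, 0.423, 1.63, -0, 1.089, -0.019], TCP at [237.47, 578.112, 239.675] pointing down, gripper open.
Joint ranges: [-3, 3], [-0.9, 2.11], [0.09, 2.58], [-1.31, 4.45], [0.11, 2.69], [-2.54, 2.54]. Speed limits (rad/s): [2.39, 2.39, 3.01, 3.14, 3.14, 3.14].

### API

Orientations are given as a rotation vector (axis times angle).
In Python, from workcell import ctrl, imaging gives the robot as it stands (ctrl), with the cameras (imaging).
- The arm moves only by the shell command python3 jog.py FILE [OPENING], which reads ROWS from the file FILE. ROWS is a JSON list of rows, 1 to 5 of them, each an object with the fields pos (a list: dx, dy, dz in normalised numbers (1 is 400 mm)), r (a list: a rotation vector rx, ry, rz in parts of the range, where 1.0 means pi/2 rad); a field left out counts as zero; each row shifts and turns the commanded pose from where the row before left it, along the tool's axes as they then stand; what a row does not reach is not made up. A row lasts 1/12 s, in which the tool goes at most 41.7 mm and 0.125 rad, less where a joint would pass 70% of its speed; a pose out of reach is approached as far as the arm can. OPENING is the finger opening in mm, set as the command begins (- or left out keeps the last). The fingers move at their own pace and stop on an object; the grip force is fixed at half the most. Time passes only in rows, so rows that do not move let the fingers close. It prints the time, the measured TCP pose, the force, the opening and the grip force at its end. Input that does not fit is refused with a message, and nothing moves.
- ctrl.get_obs(): the state, without advancing time (a new reading comes with each control period).
- imaging.get_image(name): name is "side" or "top" or "wrist"; returns a dict with "img" (400x640x3 uint8, red, green, blue), "fx", "fy", "cx", "cy" (pixels), "R" (3x3) and "t" (3): a world point X has camera coordinates R X + t. Camera axes: x right, y down, z forward; pixel columns grow to the right and rows downward; lengths in mm; the calibration is good to about 2 mm. A picture is of the moment at which its call begins. There is no depth.
- ctrl.close_job(): hands the job in; it is judged then, once.
The state is a dict: "t": time; "qpos": joint angles; "qvel": joint speeds; "joint_torque": joint torques, N m; "ee_pos": TCP position; "orientation": TCP orientation; "ft_force": force on the tool from outside, world axes, zero at the start; "moment": the same for the moment, N m; "width": finger opening in mm; "grasp_force": force on a finger pad.
Only numpy, scipy, OpenCV 4.12 (cv2) and the standard library are available. Lean on these libraries where they do the work, as an engineer would, in place of code of your own. Each camera call takes 0.05 s, during which the arm holds its last target. There are 200 camera calls.

### The job

One of the three sprung tray rests on this deli counter has gone soft. Going from the robot's left to its right, press each lidded tray down by about a centimetre with the fingertips and let it spring back, then push the white tag of the rest with the softest spring all the way down. Leave the other two tags up, do not pick anything up, keep the trays in place on their rests and do not disturb the tubs, bowls and other trays.

Things in the scene. Friction and masses are not known exactly. Their poses are not given: they have to be found in the camera images.
- rest_left: The robot's left one of three look-alike sprung tray rests: fixed housing 160 (x) x 140 (y) x 50 mm, origin at the centre of its underside; above it a round steel deck 124 mm across on a coil spring. At its +x end a block 44 mm wide, 80 mm high carries its tag, 125 mm along +x from the origin. A bit of broken spring lies shut inside the soft rest; the rules know it by that.
- tray_left: Loose lidded foil tray 126 x 106 mm on the deck of rest_left, 300 g; origin: centre of its underside, 86 mm over the counter; flat lid 48 mm above it. Press the lid's middle: it starts to sink at 0.5 to 3.5 N, then by 4 mm per newton on the softest spring, less than half that on the other two (which differ a little); bottoms at 25 mm, springs back, lightly damped.
- tag_left (a joint): How far the tag of rest_left is pushed down: up within 0 to 0.003 m, fully down at 0.018 m where its cap meets the block. It slides straight down against about 3 N of friction and stays where it is left.
- tagtop_left (a point): Centre of the top face of the white cap of the tag of rest_left (20 x 24 mm, 8 mm thick, on a stem); 103 to 106 mm above the counter when up, 88 mm when down.
- rest_middle: The robot's middle one of three look-alike sprung tray rests: fixed housing 160 (x) x 140 (y) x 50 mm, origin at the centre of its underside; above it a round steel deck 124 mm across on a coil spring. At its +x end a block 44 mm wide, 80 mm high carries its tag, 125 mm along +x from the origin. A bit of broken spring lies shut inside the soft rest; the rules know it by that.
- tray_middle: Loose lidded foil tray 126 x 106 mm on the deck of rest_middle, 300 g; origin: centre of its underside, 86 mm over the counter; flat lid 48 mm above it. Press the lid's middle: it starts to sink at 0.5 to 3.5 N, then by 4 mm per newton on the softest spring, less than half that on the other two (which differ a little); bottoms at 25 mm, springs back, lightly damped.
- tag_middle (a joint): How far the tag of rest_middle is pushed down: up within 0 to 0.003 m, fully down at 0.018 m where its cap meets the block. It slides straight down against about 3 N of friction and stays where it is left.
- tagtop_middle (a point): Centre of the top face of the white cap of the tag of rest_middle (20 x 24 mm, 8 mm thick, on a stem); 103 to 106 mm above the counter when up, 88 mm when down.
- rest_right: The robot's right one of three look-alike sprung tray rests: fixed housing 160 (x) x 140 (y) x 50 mm, origin at the centre of its underside; above it a round steel deck 124 mm across on a coil spring. At its +x end a block 44 mm wide, 80 mm high carries its tag, 125 mm along +x from the origin. A bit of broken spring lies shut inside the soft rest; the rules know it by that.
- tray_right: Loose lidded foil tray 126 x 106 mm on the deck of rest_right, 300 g; origin: centre of its underside, 86 mm over the counter; flat lid 48 mm above it. Press the lid's middle: it starts to sink at 0.5 to 3.5 N, then by 4 mm per newton on the softest spring, less than half that on the other two (which differ a little); bottoms at 25 mm, springs back, lightly damped.
- tag_right (a joint): How far the tag of rest_right is pushed down: up within 0 to 0.003 m, fully down at 0.018 m where its cap meets the block. It slides straight down against about 3 N of friction and stays where it is left.
- tagtop_right (a point): Centre of the top face of the white cap of the tag of rest_right (20 x 24 mm, 8 mm thick, on a stem); 103 to 106 mm above the counter when up, 88 mm when down.
- dip_l: Loose white dip bowl, 56 mm across, 35 mm high, beyond and between the rests; not part of the job. Origin: centre of its underside.
- dip_r: Loose white dip bowl, 56 mm across, 35 mm high, beyond and between the rests; not part of the job. Origin: centre of its underside.
- tub_l: Loose soup tub with a pale lid, 112 mm across, 100 mm high; not part of the job. Origin: centre of its underside.
- tub_r: Loose soup tub with a pale lid, 112 mm across, 100 mm high; not part of the job. Origin: centre of its underside.
- tub_back: Loose soup tub with a pale lid, 112 mm across, 100 mm high; not part of the job. Origin: centre of its underside.
- gratin_l: Loose open foil tray of gratin, 200 x 150 x 50 mm, at one side; not part of the job. Origin: centre of its underside.
- gratin_r: Loose open foil tray of gratin, 200 x 150 x 50 mm, at one side; not part of the job. Origin: centre of its underside.

How it is judged (in metres and radians):
On the way, in this order (a step that is already met when the one before it is completed fails the run):
1. the robot's left tray is pressed down by at least 4 mm with the fingers (height (world z) of tray_left below 0.082 m and contact force between tray_left and the fingers above 0.3 N), for 0.15 s.
2. then the middle tray likewise (height (world z) of tray_middle below 0.082 m and contact force between tray_middle and the fingers above 0.3 N), for 0.15 s.
3. then the right tray likewise (height (world z) of tray_right below 0.082 m and contact force between tray_right and the fingers above 0.3 N), for 0.15 s.
4. then the tag of the rest with the softest spring is pushed down by at least 15 mm, the other two still up (less than 6 mm down) (((value of joint tag_left above 0.015 m and contact force between rest_left and anything else above 0.05 N and value of joint each of tag_middle, tag_right below 0.006 m) or (value of joint tag_middle above 0.015 m and contact force between rest_middle and anything else above 0.05 N and value of joint each of tag_left, tag_right below 0.006 m) or (value of joint tag_right above 0.015 m and contact force between rest_right and anything else above 0.05 N and value of joint each of tag_left, tag_middle below 0.006 m))), for 0.1 s.
At the end, for the whole second after the job is handed in: The tag of the softest rest is down by at least 15 of its 18 mm, the other two tags are up (less than 6 mm down), and the three trays are back up (within 2 mm), flat and still on their rests, within 20 mm of the centre (((value of joint tag_left above 0.015 m and contact force between rest_left and anything else above 0.05 N and value of joint each of tag_middle, tag_right below 0.006 m) or (value of joint tag_middle above 0.015 m and contact force between rest_middle and anything else above 0.05 N and value of joint each of tag_left, tag_right below 0.006 m) or (value of joint tag_right above 0.015 m and contact force between rest_right and anything else above 0.05 N and value of joint each of tag_left, tag_middle below 0.006 m)) and horizontal distance between tray_left and rest_left below 0.02 m and height (world z) of tray_left between 0.084 and 0.09 m and angle between each of tray_left, tray_middle, tray_right's own z axis and vertical below 0.05 rad and linear speed of each of tray_left, tray_middle, tray_right below 0.02 m/s and horizontal distance between tray_middle and rest_middle below 0.02 m and height (world z) of tray_middle between 0.084 and 0.09 m and horizontal distance between tray_right and rest_right below 0.02 m and height (world z) of tray_right between 0.084 and 0.09 m); the robot touches nothing.
It fails at once if a tray on a rest is lifted (by more than 10 mm), tipped or pushed more than 25 mm out of place (height (world z) of any of tray_left, tray_middle, tray_right above 0.096 m or angle between any of tray_left, tray_middle, tray_right's own z axis and vertical above 0.2 rad or horizontal distance between tray_left and rest_left above 0.025 m or horizontal distance between tray_middle and rest_middle above 0.025 m or horizontal distance between tray_right and rest_right above 0.025 m).
It fails at once if a tub, bowl or gratin tray is moved by more than 20 mm, lifted or tipped (distance of any of dip_l, dip_r, tub_l, tub_r, tub_back, gratin_l, gratin_r from where it was at the start of the episode above 0.02 m or angle between any of dip_l, dip_r, tub_l, tub_r, tub_back, gratin_l, gratin_r's own z axis and vertical above 0.3 rad).
It also fails if it takes over 64 s, if anything falls off the work surface, if the arm or the gripper's body presses on something with over 40 N, if the wrist force passes 120 N, or if a joint passes its speed limit or range.

## Working session

There is one attempt and no reset: what is moved stays moved. The work goes in short steps, Python scripts to look and compute and a shell command to move; the robot and the scene stay as the last step left them, time stands still between calls to the robot, and variables do not carry over. Pictures are saved under pics/ and viewed, at most 10 in all, crops included, and the job is handed in when it is done.

```bash
ls; mkdir -p pics; python3 - <<'E'
from workcell import ctrl, imaging
import cv2
for n in("top","side"):
    d=imaging.get_image(n);cv2.imwrite(f"pics/{n}0.png",d["img"][:,:,::-1]);print(n,d["fx"],d["cx"],d["cy"],d["R"],d["t"])
o=ctrl.get_obs();print(o)
E
```

```text
jog.py
pics
workcell.py
top 493.83501239437203 321.5718364704565 202.53279902724546 [[-0.02041833 -0.99979043  0.0014817 ]
 [-0.98411394  0.01983671 -0.17642636]
 [ 0.17635999 -0.00506049 -0.98431273]] [  14.7904976   608.27755971 1312.68689671]
side 463.89300912706165 328.1006877577477 194.9468927914677 [[ 0.88958192 -0.45674314 -0.00545091]
 [-0.28662815 -0.54888413 -0.78522004]
 [ 0.35565195  0.70007994 -0.61919284]] [-530.18427416  239.71200333 1184.87387354]
{'t': 0.1, 'qpos': array([ 1.16202469e+00,  4.23753439e-01,  1.63061741e+00, -5.07811511e-06,
        1.08859739e+00, -1.89984749e-02]), 'qvel': array([-0.00108863, -0.00052764, -0.00192072, -0.0015666 , -0.00078841,
        0.00111243]), 'joint_torque': array([ 1.28325453e-03, -5.45612311e+01, -2.74328828e+01,  6.46273512e-02,
        1.87603338e-02, -4.97290068e-05]), 'ee_pos': array([237.27086548, 577.68773591, 238.98476391]), 'orientation': array([-6.08326489e-01, -3.08183905e+00,  2.11284227e-03]), 'ft_force': array([ 0.14925244, -0.18883318, -0.73819673]), 'moment': array([-0.02127307, -0.00535418,  0.00413292]), 'grasp_force': 0.0, 'width': 87.83017850202138}
```

View pics/top0.png

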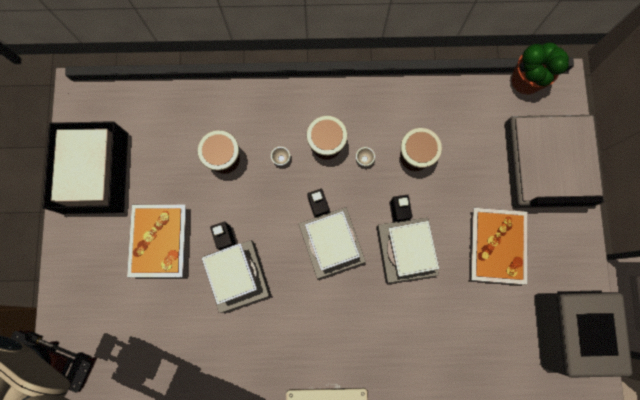

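View pics/side0.png

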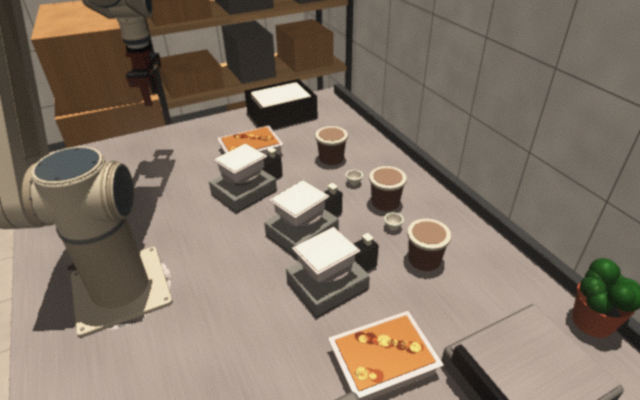

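The top view shows white lids near (231,273), (332,240) and (413,248), with tag caps near (219,230), (317,197) and (401,201). The side view confirms the layout, with the arm at the far left. Next I'll mask the lids and caps and cast rays.

```bash
cat > h.py <<'E'
import numpy as np,cv2
from workcell import ctrl, imaging
def ray(d,u,v,z):
    R=np.array(d["R"]);t=np.array(d["t"]);c=-R.T@t
    r=R.T@np.array([(u-d["cx"])/d["fx"],(v-d["cy"])/d["fy"],1]);return c+r*(z-c[2])/r[2]
def blobs(d,s=60,v=150,amin=20):
    h=cv2.cvtColor(d["img"],cv2.COLOR_RGB2HSV)
    m=((h[...,1]<s)&(h[...,2]>v)).astype(np.uint8)
    return [(c,cv2.contourArea(c)) for c in cv2.findContours(m,0,2)[0] if cv2.contourArea(c)>amin]
E
python3 - <<'E'
from h import *
for n,vv in(("top",185),("side",185)):
    d=imaging.get_image(n);print(n)
    for c,a in blobs(d,60,vv):
        r=cv2.minAreaRect(c);u,v=r[0]
        if not((190<u<450 and 180<v<310)if n=="top" else (200<u<390 and 140<v<290)):continue
        z=134 if a>300 else 104.5
        b=cv2.boxPoints(r);P=np.array([ray(d,*p,z)[:2] for p in b])
        e=[P[1]-P[0],P[2]-P[1]]
        print(round(a),np.round((u,v)),"pos",ray(d,u,v,z).round(1),"sizes",[round(np.linalg.norm(x)) for x in e],"ang",[round(float(np.degrees(np.arctan2(x[1],x[0]))),1) for x in e])
E
```

```text
top
1840 [228. 274.] pos [416.  242.9 134. ] sizes [104, 125] ang [-71.9, -160.6]
36 [217. 230.] pos [532.1 279.2 104.5] sizes [20, 16] ang [-72.4, -161.0]
1790 [413. 248.] pos [ 471.2 -229.9  134. ] sizes [104, 125] ang [-78.9, -171.1]
1818 [331. 240.] pos [495.5 -19.9 134. ] sizes [113, 124] ang [-71.0, -161.8]
34 [404. 201.] pos [ 599.2 -215.8  104.5] sizes [19, 16] ang [-91.2, 177.1]
32 [316. 196.] pos [617.8  16.  104.5] sizes [19, 15] ang [-72.4, -163.0]
side
50 [368. 236.] pos [ 598.6 -215.9  104.5] sizes [21, 29] ang [26.1, -85.7]
1584 [326. 249.] pos [ 470.  -234.4  134. ] sizes [155, 118] ang [11.8, -98.4]
38 [332. 185.] pos [618.5  16.2 104.5] sizes [27, 32] ang [41.0, -75.8]
1116 [298. 198.] pos [492.2 -25.3 134. ] sizes [172, 128] ang [20.6, -96.0]
144 [354. 174.] pos [704.9  36.8 104.5] sizes [58, 57] ang [-27.6, -120.7]
640 [388. 176.] pos [761.7 -53.3 134. ] sizes [116, 109] ang [-27.6, -124.8]
857 [245. 145.] pos [452.9 299.1 134. ] sizes [276, 246] ang [23.8, -97.6]
```

Careful with the scale: shifts go in shares of 400 mm and turns go in shares of pi/2 rad. That gives: -29 mm / 400 = -0.0725, -24 mm / 400 = -0.06.

```bash
cat > d.py <<'E'
import sys,numpy as np
from scipy.spatial.transform import Rotation as Ro
from workcell import ctrl, imaging
o=ctrl.get_obs();R=Ro.from_rotvec(o["orientation"])
print("tcp",o["ee_pos"].round(1),"tilt",R.apply([0,0,1]).round(3),"F",o["ft_force"].round(2),"t",o["t"],"w",round(o["width"],1))
if len(sys.argv)>3: print("tool delta",R.inv().apply(np.array(sys.argv[1:4],float)-o["ee_pos"]).round(1))
E
echo '[{"pos": [-0.0725, -0.06, 0.0075]}, {"pos": [-0.0725, -0.06, 0.0075]}, {"pos": [-0.0725, -0.06, 0.0075]}, {"pos": [-0.0725, -0.06, 0.0075]}, {"pos": [-0.0725, -0.06, 0.0075]}]' > m.json && python3 jog.py m.json 0
echo '[{"pos": [-0.0725, -0.06, 0.0075]}, {"pos": [-0.0725, -0.06, 0.0075]}, {"pos": [-0.0725, -0.06, 0.0075]}, {"pos": [-0.0725, -0.06, 0.0075]}, {}]' > m.json && python3 jog.py m.json
echo '[{}, {}, {}]' > m.json && python3 jog.py m.json
python3 d.py 416 243 170
```

```text
t: 0.62
ee_pos: [326.3, 410.4, 224.4]
orientation: [0.607, 3.082, -0.0]
ft_force: [0.7, -0.7, -0.3]
width: 58.2
grasp_force: 0.0
t: 1.03
ee_pos: [398.4, 274.4, 212.1]
orientation: [-0.615, -3.081, 0.003]
ft_force: [-0.3, 0.1, 0.3]
width: 24.2
grasp_force: 0.0
t: 1.28
ee_pos: [396.5, 280.0, 212.8]
orientation: [0.607, 3.082, 0.001]
ft_force: [0.4, -0.8, 0.3]
width: 4.6
grasp_force: 0.0
tcp [396.5 280.  212.8] tilt [ 0.  0. -1.] F [ 0.42 -0.76  0.3 ] t 1.2833 w 4.6
tool delta [-32.  -26.9  42.8]
```

In the tool's units: -16 mm / 400 = -0.04, 15 mm / 400 = 0.0375.

```bash
echo '[{"pos": [-0.04, -0.0338, 0.0375]}, {"pos": [-0.04, -0.0338, 0.0375]}, {"pos": [0, 0, 0.0375]}, {"pos": [0, 0, 0.0175]}, {}]' > m.json && python3 jog.py m.json
for i in 1 2 3 4; do echo '[{}, {}]' > m.json && python3 jog.py m.json >/dev/null; python3 d.py 416 243 155; done
python3 - <<'E'
from h import *
cv2.imwrite("pics/s1.png",cv2.resize(imaging.get_image("side")["img"][100:250,150:350,::-1],(800,600)))
E
```

```text
t: 1.7
ee_pos: [414.9, 242.5, 159.3]
orientation: [-0.606, -3.08, 0.003]
ft_force: [-0.5, -0.7, 0.6]
width: 0.8
grasp_force: 0.0
tcp [416.3 243.1 161.3] tilt [ 0.001  0.001 -1.   ] F [ 1.02 -0.13  0.22] t 1.8667 w 0.5
tool delta [ 0.2 -0.2  6.3]
tcp [416.4 242.6 161.4] tilt [ 0.001  0.001 -1.   ] F [ 0.78 -0.91  0.43] t 2.0333 w 0.5
tool delta [0.5 0.2 6.4]
tcp [416.3 242.2 161.1] tilt [ 0.001  0.    -1.   ] F [ 0.81 -0.11 -0.38] t 2.2 w 0.3
tool delta [0.6 0.6 6.1]
tcp [416.2 242.  160.8] tilt [ 0.  0. -1.] F [ 0.47 -0.46 -0.02] t 2.3667 w 0.4
tool delta [0.6 0.9 5.8]
```

View pics/s1.png

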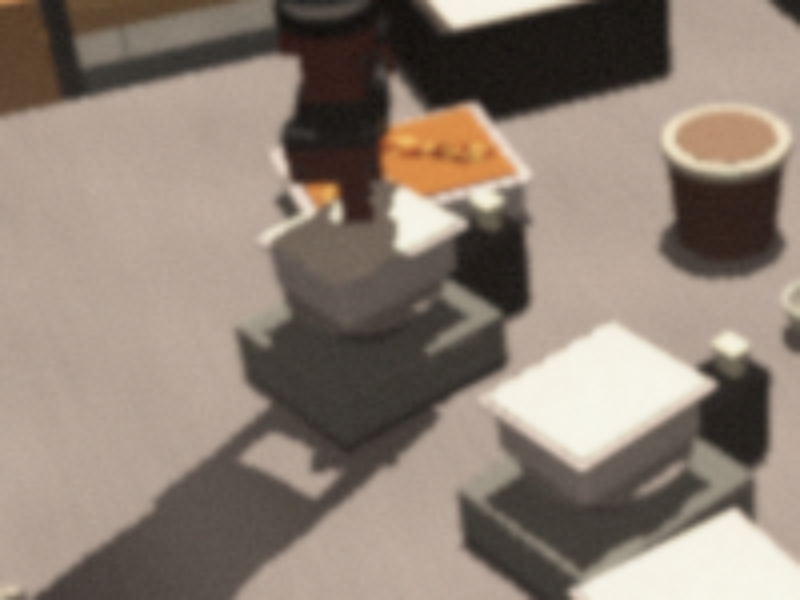

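The crop shows the closed fingertips just above the middle of the left lid, at about (355,215). I'll press in stages and read the force.

In the tool's units: 5 mm / 400 = 0.0125, 4 mm / 400 = 0.01.

```bash
echo '[{"pos": [0, 0, 0.0125]}, {"pos": [0, 0, 0.0125]}, {"pos": [0, 0, 0.01]}, {}, {}]' > m.json && python3 jog.py m.json >/dev/null
for i in 1 2 3 4 5 6; do echo '[{}, {}]' > m.json && python3 jog.py m.json >/dev/null; python3 d.py; done
echo '[{"pos": [0, 0, 0.0063]}, {"pos": [0, 0, 0.0063]}, {"pos": [0, 0, 0.0063]}, {}, {}]' > m.json && python3 jog.py m.json >/dev/null
for i in 1 2 3 4 5 6; do echo '[{}, {}]' > m.json && python3 jog.py m.json >/dev/null; python3 d.py; done
```

```text
tcp [416.2 242.  146.8] tilt [ 0.  0. -1.] F [1.5  0.32 2.29] t 3.0 w 0.7
tcp [416.2 242.  146.8] tilt [ 0.  0. -1.] F [ 1.03 -0.85  3.48] t 3.1667 w 0.5
tcp [416.3 242.  146.8] tilt [ 0.  0. -1.] F [0.99 0.47 1.98] t 3.3333 w 0.4
tcp [416.2 242.  146.7] tilt [ 0.  0. -1.] F [ 1.04 -0.03  2.91] t 3.5 w 0.5
tcp [416.3 242.  146.7] tilt [ 0.  0. -1.] F [2.19 0.18 2.91] t 3.6667 w 0.3
tcp [416.3 242.  146.7] tilt [ 0.  0. -1.] F [ 0.91 -0.58  2.68] t 3.8333 w 0.5
tcp [416.3 242.  139.2] tilt [ 0.  0. -1.] F [ 1.04 -0.77  4.38] t 4.4167 w 0.5
tcp [416.2 242.  139.3] tilt [ 0.  0. -1.] F [ 1.33 -1.2   4.73] t 4.5833 w 0.4
tcp [416.2 242.  139.3] tilt [ 0.  0. -1.] F [ 1.85 -0.25  5.06] t 4.75 w 0.2
tcp [416.2 242.  139.2] tilt [ 0.  0. -1.] F [ 2.05 -0.72  4.5 ] t 4.9167 w 0.3
tcp [416.2 242.  139.2] tilt [ 0.  0. -1.] F [ 1.67 -0.57  4.95] t 5.0833 w 0.6
tcp [416.2 242.  139.2] tilt [ 0.  0. -1.] F [ 1.64 -0.29  4.18] t 5.25 w 0.7
```

In the tool's units: -10 mm / 400 = -0.025, -4 mm / 400 = -0.01.

```bash
echo '[{"pos": [0, 0, -0.01]}, {"pos": [0, 0, -0.01]}, {"pos": [0, 0, -0.01]}, {"pos": [0, 0, -0.01]}, {"pos": [0, 0, -0.025]}]' > m.json && python3 jog.py m.json >/dev/null
echo '[{"pos": [0, 0, -0.0375]}, {"pos": [0, 0, -0.025]}, {"pos": [-0.06, -0.075, 0]}, {"pos": [-0.06, -0.075, 0]}, {"pos": [-0.06, -0.075, 0]}]' > m.json && python3 jog.py m.json >/dev/null
echo '[{"pos": [-0.06, -0.075, 0]}, {"pos": [-0.06, -0.075, 0]}, {"pos": [-0.06, -0.075, 0]}, {"pos": [-0.06, -0.075, 0]}, {}]' > m.json && python3 jog.py m.json >/dev/null
echo '[{}, {}, {}]' > m.json && python3 jog.py m.json >/dev/null
python3 d.py 495 -21 161
```

```text
tcp [491.2 -15.1 190.3] tilt [-0.001  0.    -1.   ] F [-0.82  0.04  0.72] t 6.75 w 0.5
tool delta [-5.8 -4.  29.3]
```

In the tool's units: 15 mm / 400 = 0.0375, 14 mm / 400 = 0.035.

```bash
echo '[{"pos": [-0.015, -0.01, 0.0375]}, {"pos": [0, 0, 0.035]}, {}, {}, {}]' > m.json && python3 jog.py m.json >/dev/null
for i in 1 2 3; do echo '[{}, {}]' > m.json && python3 jog.py m.json >/dev/null; python3 d.py 495 -21 147; done
echo '[{"pos": [0, 0, 0.0125]}, {"pos": [0, 0, 0.0125]}, {"pos": [0, 0, 0.01]}, {}, {}]' > m.json && python3 jog.py m.json >/dev/null
for i in 1 2 3 4 5 6; do echo '[{}, {}]' > m.json && python3 jog.py m.json >/dev/null; python3 d.py; done
echo '[{"pos": [0, 0, 0.0063]}, {"pos": [0, 0, 0.0063]}, {"pos": [0, 0, 0.0063]}, {}, {}]' > m.json && python3 jog.py m.json >/dev/null
for i in 1 2 3 4 5 6; do echo '[{}, {}]' > m.json && python3 jog.py m.json >/dev/null; python3 d.py; done
```

```text
tcp [496.1 -21.7 161.9] tilt [ 0.001 -0.    -1.   ] F [ 0.55  0.16 -0.11] t 7.3333 w 0.4
tool delta [ 1.3  0.2 14.9]
tcp [495.9 -22.  161.6] tilt [ 0.001 -0.    -1.   ] F [-0.82 -0.41 -0.96] t 7.5 w 0.0
tool delta [ 1.3  0.6 14.6]
tcp [495.8 -22.1 161.3] tilt [ 0. -0. -1.] F [ 0.19 -0.53  0.59] t 7.6667 w 0.5
tool delta [ 1.2  0.7 14.3]
tcp [496.  -22.1 147.4] tilt [ 0. -0. -1.] F [ 0.69 -1.43  4.62] t 8.25 w 0.6
tcp [496.  -22.1 147.4] tilt [ 0.001 -0.    -1.   ] F [ 0.76 -0.81  5.43] t 8.4167 w 0.5
tcp [496.  -22.1 147.3] tilt [ 0.001 -0.    -1.   ] F [ 0.63 -0.41  5.08] t 8.5833 w 0.9
tcp [496.  -22.1 147.3] tilt [ 0. -0. -1.] F [ 1.09 -1.39  5.01] t 8.75 w 0.2
tcp [496.  -22.1 147.2] tilt [ 0. -0. -1.] F [ 0.88 -1.35  6.11] t 8.9167 w 0.6
tcp [496.  -22.1 147.2] tilt [ 0. -0. -1.] F [ 1.34 -1.26  4.13] t 9.0833 w 0.4
tcp [496.  -22.1 140.1] tilt [ 0.001 -0.    -1.   ] F [ 0.25 -1.78  9.25] t 9.6667 w 0.6
tcp [496.  -22.1 140.1] tilt [ 0. -0. -1.] F [ 0.62 -0.8   9.15] t 9.8333 w 0.6
tcp [496.  -22.1 140.1] tilt [ 0.001 -0.    -1.   ] F [ 0.69 -0.73  9.54] t 10.0 w 0.2
tcp [496.  -22.1 140.1] tilt [ 0.001 -0.    -1.   ] F [-0.23 -1.64 10.17] t 10.1667 w 0.4
tcp [496.  -22.1 140.1] tilt [ 0.001 -0.    -1.   ] F [ 0.05 -1.27  8.56] t 10.3333 w 0.3
tcp [496.  -22.1 140.1] tilt [ 0.001 -0.    -1.   ] F [ 0.82 -0.17  9.06] t 10.5 w 0.4
```

In the tool's units: -10 mm / 400 = -0.025, -4 mm / 400 = -0.01.

```bash
echo '[{"pos": [0, 0, -0.01]}, {"pos": [0, 0, -0.01]}, {"pos": [0, 0, -0.01]}, {"pos": [0, 0, -0.01]}, {"pos": [0, 0, -0.025]}]' > m.json && python3 jog.py m.json >/dev/null
echo '[{"pos": [0, 0, -0.0375]}, {"pos": [0, 0, -0.025]}, {"pos": [-0.0238, -0.085, 0]}, {"pos": [-0.0238, -0.085, 0]}, {"pos": [-0.0238, -0.085, 0]}]' > m.json && python3 jog.py m.json >/dev/null
echo '[{"pos": [-0.0238, -0.085, 0]}, {"pos": [-0.0238, -0.085, 0]}, {"pos": [-0.0238, -0.085, 0]}, {}, {}]' > m.json && python3 jog.py m.json >/dev/null
echo '[{}, {}, {}]' > m.json && python3 jog.py m.json >/dev/null
python3 d.py 471 -231 161
```

```text
tcp [ 471.  -231.1  190.7] tilt [-0.  0. -1.] F [-0.18 -0.25  0.81] t 12.0 w 0.6
tool delta [ 0.   0.1 29.7]
```

In the tool's units: 15 mm / 400 = 0.0375.

```bash
echo '[{"pos": [0, 0, 0.0375]}, {"pos": [0, 0, 0.0375]}, {}, {}, {}]' > m.json && python3 jog.py m.json >/dev/null
for i in 1 2 3; do echo '[{}, {}]' > m.json && python3 jog.py m.json >/dev/null; python3 d.py; done
echo '[{"pos": [0, 0, 0.0125]}, {"pos": [0, 0, 0.0125]}, {"pos": [0, 0, 0.01]}, {}, {}]' > m.json && python3 jog.py m.json >/dev/null
for i in 1 2 3 4 5 6; do echo '[{}, {}]' > m.json && python3 jog.py m.json >/dev/null; python3 d.py; done
echo '[{"pos": [0, 0, 0.0063]}, {"pos": [0, 0, 0.0063]}, {"pos": [0, 0, 0.0063]}, {}, {}]' > m.json && python3 jog.py m.json >/dev/null
for i in 1 2 3 4 5 6; do echo '[{}, {}]' > m.json && python3 jog.py m.json >/dev/null; python3 d.py; done
```

```text
tcp [ 471.5 -232.5  161.5] tilt [ 0.001 -0.001 -1.   ] F [ 0.88  0.06 -0.54] t 12.5833 w 0.6
tcp [ 471.2 -232.6  161.1] tilt [ 0.001 -0.    -1.   ] F [ 0.15 -0.68 -0.36] t 12.75 w 0.5
tcp [ 471.  -232.5  160.8] tilt [ 0. -0. -1.] F [-0.02 -0.27 -0.85] t 12.9167 w 0.4
tcp [ 471.2 -232.6  146.8] tilt [ 0. -0. -1.] F [-0.21 -0.32  5.8 ] t 13.5 w 0.4
tcp [ 471.2 -232.6  146.8] tilt [ 0. -0. -1.] F [-0.49  0.7   5.68] t 13.6667 w 0.4
tcp [ 471.2 -232.6  146.8] tilt [ 0. -0. -1.] F [-1.5  -0.04  5.61] t 13.8333 w 0.5
tcp [ 471.2 -232.6  146.8] tilt [ 0. -0. -1.] F [-0.29 -0.02  5.06] t 14.0 w 0.4
tcp [ 471.2 -232.6  146.8] tilt [ 0. -0. -1.] F [-0.77 -0.56  6.03] t 14.1667 w 0.5
tcp [ 471.2 -232.6  146.8] tilt [ 0. -0. -1.] F [-0.51  0.1   5.56] t 14.3333 w 0.3
tcp [ 471.3 -232.6  139.8] tilt [ 0. -0. -1.] F [-3.19  0.61 11.12] t 14.9167 w 0.4
tcp [ 471.3 -232.6  139.8] tilt [ 0.001 -0.    -1.   ] F [-2.91  0.4  11.16] t 15.0833 w 0.5
tcp [ 471.2 -232.6  139.8] tilt [ 0. -0. -1.] F [-2.69  0.91 11.39] t 15.25 w 0.5
tcp [ 471.3 -232.6  139.8] tilt [ 0.001 -0.    -1.   ] F [-2.56  1.18 10.41] t 15.4167 w 0.5
tcp [ 471.3 -232.6  139.8] tilt [ 0.001 -0.    -1.   ] F [-3.15  1.31 11.17] t 15.5833 w 0.3
tcp [ 471.2 -232.6  139.8] tilt [ 0. -0. -1.] F [-1.91  0.6  11.77] t 15.75 w 0.5
```

Force-over-depth slopes are left 0.26, middle 0.59 and right 0.79 N/mm, so the left rest is soft. Next is its tag.

In the tool's units: -10 mm / 400 = -0.025, -4 mm / 400 = -0.01.

```bash
echo '[{"pos": [0, 0, -0.01]}, {"pos": [0, 0, -0.01]}, {"pos": [0, 0, -0.01]}, {"pos": [0, 0, -0.01]}, {"pos": [0, 0, -0.025]}]' > m.json && python3 jog.py m.json >/dev/null
echo '[{"pos": [0, 0, -0.0375]}, {"pos": [0, 0, -0.025]}, {"pos": [0.025, 0.0875, 0]}, {"pos": [0.025, 0.0875, 0]}, {"pos": [0.025, 0.0875, 0]}]' > m.json && python3 jog.py m.json >/dev/null
echo '[{"pos": [0.025, 0.0875, 0]}, {"pos": [0.025, 0.0875, 0]}, {"pos": [0.025, 0.0875, 0]}, {"pos": [0.025, 0.0875, 0]}, {"pos": [0.025, 0.0875, 0]}]' > m.json && python3 jog.py m.json >/dev/null
echo '[{"pos": [0.025, 0.0875, 0]}, {"pos": [0.025, 0.0875, 0]}, {"pos": [0.025, 0.0875, 0]}, {"pos": [0.025, 0.0875, 0]}, {}]' > m.json && python3 jog.py m.json >/dev/null
echo '[{}, {}, {}]' > m.json && python3 jog.py m.json >/dev/null
python3 d.py 533 280 140
python3 - <<'E'
from h import *
for n in("top","side"):
    d=imaging.get_image(n);print(n)
    for c,a in blobs(d,60,185):
        r=cv2.minAreaRect(c);u,v=r[0]
        if not((190<u<450 and 180<v<310)if n=="top" else (200<u<390 and 140<v<290)):continue
        z=134 if a>300 else 104.5
        print(round(a),np.round((u,v)),ray(d,u,v,z).round(1))
E
```

```text
tcp [519.2 200.5 190.1] tilt [-0.001 -0.    -1.   ] F [ 0.25  0.14 -0.4 ] t 17.6667 w 0.8
tool delta [17.5 78.8 50.1]
top
22 [251. 251.] [475.1 189.8 104.5]
1860 [414. 248.] [ 471.1 -230.2  134. ]
1895 [331. 240.] [495.1 -20.  134. ]
38 [403. 201.] [ 599.2 -214.4  104.5]
300 [213. 208.] [590.5 291.6 104.5]
34 [316. 196.] [617.4  15.9 104.5]
side
437 [389. 275.] [ 559.2 -372.6  134. ]
56 [368. 236.] [ 598.6 -215.9  104.5]
144 [258. 244.] [ 340.8 -116.   104.5]
1608 [326. 249.] [ 470.  -234.1  134. ]
86 [346. 218.] [ 582.4 -129.8  104.5]
28 [354. 204.] [634.1 -87.1 104.5]
40 [332. 185.] [618.9  17.9 104.5]
1054 [382. 178.] [742.4 -54.5 134. ]
1373 [295. 187.] [503.2  21.4 134. ]
194 [362. 151.] [787.6 134.1 104.5]
996 [221. 152.] [374.1 290.5 134. ]
```

In the tool's units: 27 mm / 400 = 0.0675, 25 mm / 400 = 0.0625.

```bash
echo '[{"pos": [0.015, 0.0675, 0]}, {"pos": [0.015, 0.0675, 0]}, {"pos": [0.015, 0.0625, 0]}, {"pos": [0, 0, 0.0625]}, {"pos": [0, 0, 0.055]}]' > m.json && python3 jog.py m.json >/dev/null
for i in 1 2; do echo '[{}, {}, {}]' > m.json && python3 jog.py m.json >/dev/null; python3 d.py 533 280 127; done
python3 - <<'E'
from h import *
d=imaging.get_image("side")
R=np.array(d["R"]);t=np.array(d["t"])
for P in([533,280,104.5],[533,280,127]):
    q=R@np.array(P)+t;print(d["fx"]*q[0]/q[2]+d["cx"],d["fy"]*q[1]/q[2]+d["cy"])
cv2.imwrite("pics/s2.png",cv2.resize(d["img"][110:200,210:330,::-1],(800,600)))
E
```

```text
tcp [533.6 281.  144.1] tilt [ 0.001  0.    -1.   ] F [0.19 0.02 0.26] t 18.4333 w 0.4
tool delta [ 0.2 -1.1 17.1]
tcp [533.6 281.6 144.3] tilt [ 0.002  0.001 -1.   ] F [ 0.55 -0.82  0.19] t 18.6833 w 0.4
tool delta [-0.1 -1.7 17.3]
271.2614539885626 149.10334359072516
270.6925055445789 143.1813928799166
```

View pics/s2.png

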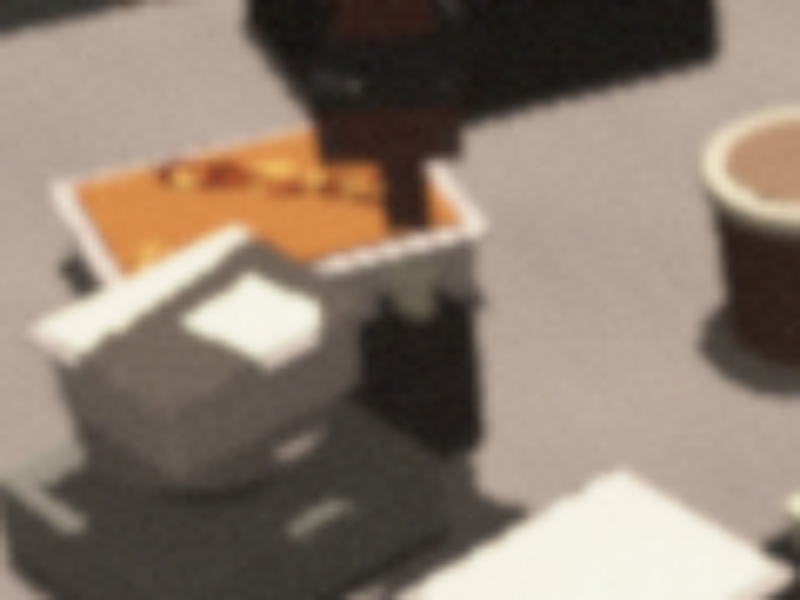

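The crop shows the fingertips directly above the shaded tag cap, about (415,285) in the crop, so they are aligned.

In the tool's units: 8 mm / 400 = 0.02, 5 mm / 400 = 0.0125.

```bash
echo '[{"pos": [0, -0.0025, 0.02]}, {"pos": [0, 0, 0.02]}, {"pos": [0, 0, 0.0125]}, {"pos": [0, 0, 0.01]}, {"pos": [0, 0, 0.01]}]' > m.json && python3 jog.py m.json
echo '[{"pos": [0, 0, 0.01]}, {"pos": [0, 0, 0.0075]}, {"pos": [0, 0, 0.005]}, {}, {}]' > m.json && python3 jog.py m.json
echo '[{"pos": [0, 0, 0.0025]}, {}]' > m.json && python3 jog.py m.json
echo '[{}, {}]' > m.json && python3 jog.py m.json
```

```text
t: 19.15
ee_pos: [532.3, 280.5, 113.5]
orientation: [-0.608, -3.081, 0.001]
ft_force: [-0.6, -1.7, 3.4]
width: 0.6
grasp_force: 1.5
t: 19.57
ee_pos: [532.3, 280.5, 105.4]
orientation: [-0.608, -3.082, 0.001]
ft_force: [-2.3, -1.7, 4.9]
width: 0.1
grasp_force: 2.8
t: 19.73
ee_pos: [532.4, 280.5, 105.2]
orientation: [-0.608, -3.082, 0.001]
ft_force: [-4.8, -3.1, 13.0]
width: 0.5
grasp_force: 6.6
t: 19.9
ee_pos: [532.4, 280.5, 105.2]
orientation: [-0.608, -3.082, 0.0]
ft_force: [-4.4, -2.9, 13.1]
width: 0.6
grasp_force: 6.6
```

The force rose to 13 N at tip height 88 mm, so the tag is on its stop. I'll retreat and check.

In the tool's units: -30 mm / 400 = -0.075, -15 mm / 400 = -0.0375.

```bash
echo '[{"pos": [0, 0, -0.0125]}, {"pos": [0, 0, -0.0375]}, {"pos": [0, 0, -0.075]}, {"pos": [0, 0, -0.075]}, {"pos": [0, 0, -0.075]}]' > m.json && python3 jog.py m.json >/dev/null
echo '[{"pos": [0.05, 0.075, 0]}, {"pos": [0.05, 0.075, 0]}, {"pos": [0.05, 0.075, 0]}, {"pos": [0.05, 0.075, 0]}, {"pos": [0.05, 0.075, 0]}]' > m.json && python3 jog.py m.json >/dev/null
echo '[{}, {}, {}, {}, {}]' > m.json && python3 jog.py m.json
python3 - <<'E'
from h import *
d=imaging.get_image("side")
cv2.imwrite("pics/s3.png",cv2.resize(d["img"][120:300,190:430,::-1],(800,600)))
E
```

```text
t: 21.15
ee_pos: [497.5, 456.0, 214.1]
orientation: [-0.611, -3.081, 0.001]
ft_force: [0.5, 0.2, -1.1]
width: 0.5
grasp_force: 0.0
```

View pics/s3.png

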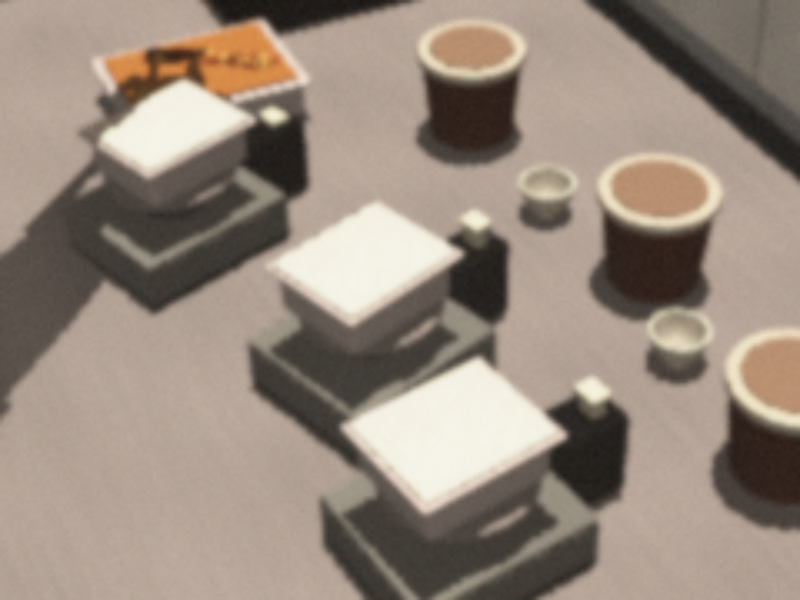

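The left tag at (275,117) sits flush on its block. The middle tag (477,225) and right tag (593,395) are still up, the trays are level on their rests, and the arm is clear.

```bash
python3 -c "
from workcell import ctrl, imaging
print(ctrl.close_job())"
```

```text
the job is handed in; nothing more can be done
None
```

I pressed the three trays in order from left to right, found the left rest softest (0.26 N/mm against 0.59 and 0.79), pushed its tag fully down, and handed the job in at about 21 s with the other two tags up; no verdict was returned.

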